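# Hang the specimen tray on the cleat rail

### The job

Hang the yellow specimen tray on the blue-lipped cleat rail of the grey stand, about in the middle: take it by its grip block, tilt its front up, let its hooked rear strip down into the rail's slot, and lower the front until the strip locks under the keeper and the tray hangs level by itself. The rail's exact height has to be found, so feel your way and never force the tray against the stand (35 N is too much); leave everything else on the bench where it is.

Things in the scene. Friction and masses are not known exactly. Their poses are not given: they have to be found in the camera images.
- tray: Open yellow specimen tray, 100 (x) x 150 (y) x 30 mm high, 0.2 to 0.37 kg, empty, at first flat on the bench. Origin: centre of its underside; z up, its rear (with the steel hooked strip) towards +x, its front towards -x.
- tray_grip (a point): Middle of the black upright grip block in the tray's centre, 54 mm above the underside on the tray's z axis (axes as the tray's). The block is 24 (x) x 34 (y) mm, from the tray's floor up to z = 69 mm; take it from above, either way across.
- tray_bend (a point): Bend of the steel flange, tray frame x = +56, y = 0, z = +26 mm (axes as the tray's). The flange, 100 mm wide in y, runs level back from the rear rim (x = +50) with its underside at z = 26; at the bend it turns down and back at 45 degrees as a 4 mm thick strip. This point lies on the underside, in the corner that rests on the rail's lip.
- tray_bead (a point): Middle of the round bead, 10 mm in diameter and 100 mm long in y, along the strip's free edge: tray frame x = +73.7, y = 0, z = +13.3 mm (axes as the tray's). It is the thickest part of the hooked strip.
- stand: Fixed grey panel, 300 wide (y), 152 high, 12 thick, on a foot 150 deep and 10 high, with a channel-shaped cleat rail 260 mm long across its front. Origin: bench level, middle of the panel's front face; x points into the panel (the front looks to -x), y along the rail, z up. Hung home, the tray's axes lie along these, its origin about 80 mm out from the panel face.
- rail_mid (a point): Stand frame x = -17.5, y = 0, z = 150 mm: middle of the rail's open slot at mid-height of its adjustment. The rail with all its parts is clamped (fixed during the job) so that its top lies anywhere from 138 to 162 mm above the bench: this point does not show which; find it by touch or sight. Hung home, the tray's underside is 26 mm below the rail's top.
- rail_lip (a point): Stand frame x = -25, y = 0, z = 150 mm, again at mid-adjustment only: inner top edge of the rail's blue lip, which stands 25 to 29 mm out from the panel. Behind it the slot is open from 25 to 10 mm out; the channel's floor lies 38 mm below the rail's top. Hung home, the tray's bend rests on this edge and the tray is level to 5 degrees, front a little low.
- rail_keeper (a point): Stand frame x = -10, y = 0, z = 150 mm, at mid-adjustment only: front top edge of the keeper ledge, 10 to 0 mm out from the panel, 6 mm thick, its top level with the lip's. Below it the channel is open back to the panel face. Only a tray tilted front up (about 40 degrees) lets the bead down the slot; lowering the front swings the bead back under the keeper, and it cannot lift off.
- puck_red: red rubber test disc, 50 mm across, 12.5 mm high, flat on the bench; stays where it is; origin at its underside
- puck_black: black rubber test disc, 50 mm across, 12.5 mm high, flat on the bench; stays where it is; origin at its underside
- weight: bare steel weight, upright cylinder 48 mm across, 45 mm high; stays where it is; origin at its underside
- bottle_amber: amber glass bottle, 64 mm across, 150 mm high; stays where it is; origin at its underside
- jar_red: clear jar with a red cap, 76 mm across, 100 mm high; stays where it is; origin at its underside
- bottle_white: white plastic bottle with a black cap, 64 mm across, 140 mm high; stays where it is; origin at its underside
- screwdriver: screwdriver lying on the bench, 160 mm long; stays where it is

How it is judged:
By the outcome, as a careful person would: the job done as asked, in the order asked, and still so for the second after the job is handed in, with the robot touching nothing.
It also fails if it takes over 72 s, if anything falls off the work surface, if the arm or the gripper's body presses on something with over 40 N, if the wrist force passes 120 N, or if a joint passes its speed limit or range.

### The arm

A 7-joint arm with a two-finger parallel gripper is mounted at the origin on the work surface. World frame = base frame: x ahead of the robot, y to its left, z up, the work surface at z = 0. Lengths are in m, angles in rad, forces in N, time in s.
With the tool pointing down it reaches from about 0.425 to 0.925 m from the base axis. Payload 6.8 kg.
Tool frame: the origin (TCP) lies at the very end of the fingers, on their centre line; the grasp point (between the pads) lies 19 mm behind it; z points along the fingers, y is the line along which they close (so a half turn about z gives the same grasp; the last joint's range is limited). The gripper opens to 85 mm and grips with 20 to 120 N. Pads are 22 mm wide; open, the fingers measure 114 mm over their backs; the gripper's body (76 mm by 85 mm) begins 54 mm behind the grasp point. The pads swing forward as they close: fully open they stand 13 mm farther back than shut.
Start: joints at [1.029, 0.477, 0.022, 1.555, -0.011, 1.109, -0.083], TCP at [0.284, -0.612, 0.231] pointing down, gripper open.
Joint ranges: [-2.96, 2.96], [-0.34, 2.1], [-1.41, 1.46], [0.24, 2.44], [-1.37, 4.51], [0.17, 1.92], [-2.96, 2.96]. Speed limits (rad/s): [2.39, 2.39, 3.14, 3.14, 3.14, 3.14, 3.14].

### API

Orientations are given as a unit quaternion [w, x, y, z].
In Python, from station import bot gives the robot as it stands. The module is installed in compiled form; this text tells all that it offers.
- The arm moves only by the shell command python3 -m jog 'ROWS' [OPENING] [FORCE]. ROWS is JSON, a list of rows, each a list of 4 numbers: the shift along the tool's x, y, z in cm, then the turn about the tool's z in rad. In form: [[x, y, z, spin], ...]. A call has 1 to 20 rows; each row is the pose to reach, as a shift and turn from the pose commanded when the call began, along the tool's axes at that moment; what a row does not reach only later rows make up. A row lasts 1/12 s, in which the tool goes at most 41.7 mm and 7.16 degrees, less where a joint would pass 70% of its speed; a pose out of reach is approached as far as the arm can. A call with a gripper value outside its range is refused whole. OPENING is the closure, from -1 (fully open) to 1 (shut), set as the call begins (- or left out, the last holds). The fingers move at their own pace and stop on an object; FORCE is the grip in N (left out, the last holds). Time passes only in rows, so rows that repeat a pose let the fingers close. It gives the time, the measured TCP pose, the force, the opening and the grip force at its end, in the units of the state.
- bot.get_obs(): the state, without advancing time (a new reading comes with each control period).
- bot.read_camera(name): name is "scene" or "top" or "wrist"; returns a dict with "pixels" (480x640x3 uint8, red, green, blue), "depth" (480x640 float32, m along the optical axis (not along the pixel's ray), 0 where there is no reading), "fovy" (degrees; the focal length in pixels is half the picture's height over the tangent of half this angle, whatever the lens; pixels are square), "cx", "cy" (the principal point, pixels), "distortion" ([k1, k2, p1, p2, k3] as OpenCV has them; the pictures are not rectified), "pose" (4x4, takes a point from camera to world coordinates). Camera axes: x right, y down, z forward; pixel columns grow to the right and rows downward; lengths in m; the calibration is good to about 2 mm. A picture is of the moment at which its call begins.
- bot.hand_in(): hands the job in; it is judged then, once.
The state is a dict: "t": time; "q": joint angles; "joint_vel": joint speeds; "joint_torque": joint torques, N m; "eef_pos": TCP position; "tool_rot": TCP orientation; "contact_force": force on the tool from outside, world axes, zero at the start; "torque": the same for the moment, N m; "gripper_width": opening from 0.0 (shut) to 1.0 (fully open); "grasp_force": force on a finger pad.
Only numpy, scipy, OpenCV 4.12 (cv2) and the standard library are available. Lean on these libraries where they do the work, as an engineer would, in place of code of your own. Each camera call takes 0.05 s, during which the arm holds its last target. There are 200 camera calls.

## Working session

There is one attempt and no reset: what is moved stays moved. The work goes in short steps, Python scripts to look and compute and a shell command to move; the robot and the scene stay as the last step left them, time stands still between calls to the robot, and variables do not carry over. Pictures are saved under pics/ and viewed, at most 10 in all, crops included, and the job is handed in when it is done.

```bash
mkdir -p pics
cat > h.py <<'E'
import numpy as np, cv2
from station import bot
from scipy.spatial.transform import Rotation as R
def cloud(c):
    h,w=c['depth'].shape; f=h/2/np.tan(np.radians(c['fovy'])/2)
    K=np.array([[f,0,c['cx']],[0,f,c['cy']],[0,0,1.]])
    u,v=np.meshgrid(np.arange(w),np.arange(h))
    n=cv2.undistortPoints(np.stack([u,v],-1).reshape(-1,1,2).astype(np.float64),K,np.array(c['distortion'])).reshape(h,w,2)
    d=c['depth'].astype(float)
    P=np.dstack([n[...,0]*d,n[...,1]*d,d])@c['pose'][:3,:3].T+c['pose'][:3,3]
    P[d<=0]=np.nan
    return P
def save(name,img): cv2.imwrite('pics/'+name+'.png',cv2.cvtColor(np.ascontiguousarray(img),cv2.COLOR_RGB2BGR))
E
python3 - <<'E'
from h import *
import pickle
D={}
for n in('scene','top','wrist'):
    c=bot.read_camera(n); D[n]=c; save(n+'0',c['pixels']); print(n,c['fovy'],np.round(c['pose'],3).tolist())
pickle.dump(D,open('d0.pkl','wb'))
o=bot.get_obs(); print({k:np.round(v,3) for k,v in o.items()}, R.from_quat(np.roll(o['tool_rot'],-1)).as_matrix().round(3))
E
```

```text
scene 43.40185896725891 [[-0.21, 0.795, -0.57, 1.235], [0.978, 0.164, -0.131, 0.108], [-0.011, -0.584, -0.811, 1.065], [0.0, 0.0, 0.0, 1.0]]
top 47.65409517371038 [[0.013, -0.986, 0.166, 0.358], [-1.0, -0.014, -0.007, -0.035], [0.01, -0.166, -0.986, 1.42], [0.0, 0.0, 0.0, 1.0]]
wrist 69.75584122085696 [[0.42, -0.857, -0.299, 0.36], [-0.908, -0.397, -0.136, -0.576], [-0.002, 0.328, -0.945, 0.373], [0.0, 0.0, 0.0, 1.0]]
{'t': np.float64(0.15), 'q': array([ 1.029,  0.478,  0.022,  1.556, -0.011,  1.109, -0.083]), 'joint_vel': array([-0.001, -0.001, -0.001, -0.003,  0.   , -0.001, -0.001]), 'joint_torque': array([ 4.0000e-03, -5.9692e+01,  1.6100e+00, -2.8149e+01,  1.3000e-02,
        7.0000e-03,  0.0000e+00]), 'eef_pos': array([ 0.284, -0.612,  0.231]), 'tool_rot': array([-0.001,  0.977,  0.215, -0.   ]), 'contact_force': array([0.305, 0.39 , 0.457]), 'torque': array([0.033, 0.023, 0.003]), 'grasp_force': np.float64(0.0), 'gripper_width': np.float64(0.998)} [[ 0.907  0.42  -0.001]
 [ 0.42  -0.907  0.001]
 [-0.    -0.001 -1.   ]]
```

View pics/scene0.png

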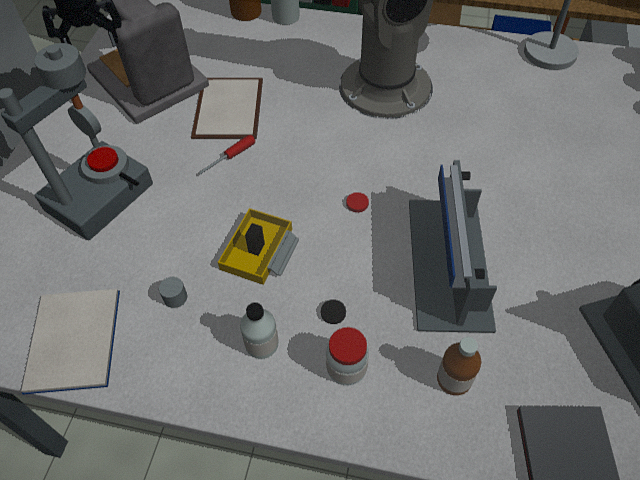

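View pics/top0.png

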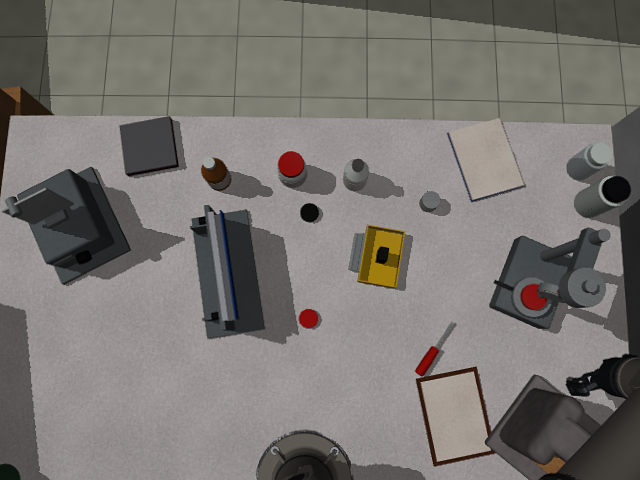

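The scene shows the tray at about (255,245) in the scene view and (382,256) in the top view. Its hooked strip already faces the stand. The blue lip is at about (447,225) in the scene view and (228,265) in the top view. Next I measure both.

```bash
cat > meas.py <<'E'
from h import *
import pickle
D=pickle.load(open('d0.pkl','rb'))
for n in('scene','top'):
    c=D[n];P=cloud(c);hsv=cv2.cvtColor(c['pixels'],cv2.COLOR_RGB2HSV);H,S,V=[hsv[...,i].astype(int) for i in range(3)]
    ok=np.isfinite(P[...,2])
    y=(H>18)&(H<34)&(S>150)&(V>60)&ok
    q=P[y]; q=q[(abs(q[:,0]-.6)<.3)&(abs(q[:,1]+.15)<.3)]
    print(n,'yellow',len(q),'z pct',np.percentile(q[:,2],[2,50,98]).round(4))
    r=q[q[:,2]>.022]; rect=cv2.minAreaRect((r[:,:2]*1000).astype(np.float32)); print(' rim rect mm',rect)
    cx,cy=np.array(rect[0])/1000
    b=(V<60)&ok&(np.hypot(P[...,0]-cx,P[...,1]-cy)<.045)&(P[...,2]>.03)
    q=P[b]; t=q[q[:,2]>.062]; print(' block',len(q),'ztop',np.percentile(q[:,2],[50,98]).round(4),'top rect',cv2.minAreaRect((t[:,:2]*1000).astype(np.float32)) if len(t)>5 else t)
    bl=(H>100)&(H<125)&(S>120)&ok
    q=P[bl]; q=q[(q[:,2]>.08)&(q[:,2]<.2)]
    print(' blue',len(q),'z',np.percentile(q[:,2],[2,50,90,98]).round(4))
    t=q[q[:,2]>np.percentile(q[:,2],98)-.008]
    m=t.mean(0);u,s,vt=np.linalg.svd(t[:,:2]-m[:2]);d=vt[0];pr=(t[:,:2]-m[:2])@d
    print(' lip mean',m.round(4),'dir',d.round(4),'ang deg',np.degrees(np.arctan2(d[1],d[0])).round(2),'extent',pr.min().round(4),pr.max().round(4),'mid',(m[:2]+d*(pr.min()+pr.max())/2).round(4))
    # stand high points (grey)
    g=ok&(P[...,2]>.125)&(P[...,2]<.2)&(np.hypot(P[...,0]-m[0],P[...,1]-m[1])<.19)
    q=P[g];e=np.array([-d[1],d[0]]);e*=np.sign(e[1]); a=(q[:,:2]-m[:2])@e; h=np.round(a/.003)
    for k in sorted(set(h)):
        z=q[h==k,2]
        if len(z)>25: print('  off %.0fmm n%d z %s'%(k*3,len(z),np.percentile(z,[10,50,90]).round(4)))
E
python3 meas.py
```

```text
scene yellow 2492 z pct [0.0002 0.006  0.0333]
 rim rect mm ((566.451416015625, -191.08169555664062), (101.18681335449219, 153.4474334716797), 80.76686096191406)
 block 331 ztop [0.0636 0.0737] top rect ((566.6947631835938, -190.04086303710938), (24.388492584228516, 34.109153747558594), 79.99579620361328)
 blue 385 z [0.1232 0.1592 0.1624 0.1642]
 lip mean [0.5379 0.1868 0.1608] dir [0.9838 0.1792] ang deg 10.32 extent -0.144 0.114 mid [0.5232 0.1841]
  off -3mm n248 z [0.1294 0.1456 0.1601]
  off -0mm n401 z [0.1313 0.1546 0.1621]
  off 3mm n68 z [0.1577 0.1602 0.1627]
  off 12mm n27 z [0.1252 0.1258 0.1267]
  off 18mm n234 z [0.1268 0.1597 0.1625]
  off 21mm n196 z [0.1575 0.1605 0.1628]
  off 24mm n202 z [0.1574 0.1609 0.1631]
  off 27mm n254 z [0.134  0.1599 0.1629]
  off 30mm n215 z [0.1526 0.1604 0.1627]
  off 33mm n112 z [0.1466 0.1538 0.1587]
  off 36mm n214 z [0.1505 0.1533 0.1555]
  off 39mm n165 z [0.1507 0.1531 0.1553]
  off 42mm n32 z [0.1492 0.153  0.1564]
  off 45mm n28 z [0.1445 0.1529 0.1558]
  off 48mm n34 z [0.1465 0.1522 0.1554]
  off 51mm n29 z [0.1454 0.152  0.1569]
  off 54mm n32 z [0.1475 0.1521 0.1562]
top yellow 1997 z pct [-0.0024  0.0038  0.033 ]
 rim rect mm ((565.652099609375, -192.13763427734375), (100.44706726074219, 151.183837890625), 80.59632873535156)
 block 158 ztop [0.0677 0.0748] top rect ((564.731689453125, -191.96974182128906), (23.913421630859375, 33.599334716796875), 81.16172790527344)
 blue 390 z [0.1185 0.1485 0.1608 0.1632]
 lip mean [0.5275 0.1566 0.1592] dir [-0.2141  0.9768] ang deg 102.36 extent -0.9173 0.032 mid [ 0.6222 -0.2758]
  off -117mm n27 z [0.1489 0.1548 0.1597]
  off -114mm n27 z [0.1444 0.1529 0.1598]
  off -111mm n27 z [0.1476 0.1549 0.1596]
  off -108mm n28 z [0.1481 0.1527 0.1609]
  off -105mm n26 z [0.1434 0.1517 0.1603]
  off 114mm n27 z [0.1492 0.1537 0.1621]
```

```bash
cat > meas2.py <<'E'
from h import *
import pickle
D=pickle.load(open('d0.pkl','rb'))
for n in('scene','top'):
    c=D[n];P=cloud(c);hsv=cv2.cvtColor(c['pixels'],cv2.COLOR_RGB2HSV);H,S,V=[hsv[...,i].astype(int) for i in range(3)]
    near=np.isfinite(P[...,2])&(np.hypot(P[...,0]-.525,P[...,1]-.19)<.18)
    bl=near&(H>100)&(H<125)&(S>120)&(P[...,2]>.08)
    q=P[bl]; z=np.percentile(q[:,2],95); q=q[q[:,2]>z-.035]
    vx,vy,x0,y0=cv2.fitLine((q[:,:2]).astype(np.float32),cv2.DIST_HUBER,0,.01,.01).ravel()
    d=np.array([vx,vy])*np.sign(vx); e=np.array([-d[1],d[0]]); pr=(q[:,:2]-[x0,y0])@d
    print(n,'blue line ang',np.degrees(np.arctan2(*d[::-1])).round(2),'pt',x0.round(4),y0.round(4))
    lo,hi=np.percentile(pr,[.5,99.5]);mid=np.array([x0,y0])+d*(lo+hi)/2;print(' len',hi-lo,'mid',mid.round(4))
    a=(q[:,:2]-mid)@e; print(' off pct',np.percentile(a,[5,25,50,75,95]).round(4),'ztop by off',[(k,np.median(q[(abs(a*1000-k)<1),2]).round(4),(abs(a*1000-k)<1).sum()) for k in range(-6,8,2)])
    # keeper plane, panel
    a=(P[...,:2]-mid)@e; l=(P[...,:2]-mid)@d
    for lo,hi,zl in((.015,.032,.156),(.034,.042,.145)):
        m=near&(a>lo)&(a<hi)&(abs(l)<.12)&(P[...,2]>zl)&(P[...,2]<.17); print('  ',lo,m.sum(),np.median(P[m][:,2]).round(4),np.percentile(a[m],[2,98]).round(4))
    m=near&(P[...,2]>.157)&(a>.008)&(abs(l)<.12); print('  high a range',np.percentile(a[m],[1,50,99]).round(4)); 
    m=near&(P[...,2]>.145)&(P[...,2]<.156)&(a>.034)&(abs(l)<.11); print('  panel a',np.percentile(a[m],[1,10,50,90,99]).round(4))
    m=near&(abs(P[...,2]-.1525)<.004)&(a>.02)&(abs(l)<.2);print('  panel l',np.percentile(l[m],[1,99]).round(4))
    m=near&(P[...,2]<.016)&(P[...,2]>.005);print('  foot a,l',np.percentile(a[m],[1,99]).round(4),np.percentile(l[m],[1,99]).round(4))
    m=np.isfinite(P[...,2])&(abs(P[...,0]-.6)<.1)&(abs(P[...,1]+.03)<.06); print('  bench z',np.median(P[m][:,2]).round(4))
E
python3 meas2.py
```

```text
scene blue line ang 10.06 pt 0.5303 0.1847
 len 0.25562060801314923 mid [0.525  0.1838]
 off pct [-0.0011 -0.0005  0.0001  0.0014  0.0026] ztop by off [(-6, np.float64(nan), np.int64(0)), (-4, np.float64(nan), np.int64(0)), (-2, np.float64(0.1599), np.int64(30)), (0, np.float64(0.1584), np.int64(209)), (2, np.float64(0.1605), np.int64(105)), (4, np.float64(0.1588), np.int64(9)), (6, np.float64(nan), np.int64(0))]
   0.015 812 0.1608 [0.0178 0.0316]
   0.034 338 0.1534 [0.0344 0.0409]
  high a range [0.0176 0.0249 0.0381]
  panel a [0.0342 0.0349 0.0377 0.0408 0.055 ]
  panel l [-0.1508  0.1468]
  foot a,l [-0.1342  0.1509] [-0.1566  0.1571]
  bench z 0.0017
top blue line ang 10.31 pt 0.5097 0.1798
 len 0.2558065138551204 mid [0.5225 0.1822]
 off pct [-0.0008 -0.0004 -0.0001  0.0005  0.0019] ztop by off [(-6, np.float64(nan), np.int64(0)), (-4, np.float64(nan), np.int64(0)), (-2, np.float64(0.146), np.int64(4)), (0, np.float64(0.1484), np.int64(268)), (2, np.float64(0.1584), np.int64(52)), (4, np.float64(0.1519), np.int64(1)), (6, np.float64(nan), np.int64(0))]
   0.015 566 0.1596 [0.0164 0.0305]
   0.034 217 0.1518 [0.0342 0.0409]
  high a range [0.016  0.0237 0.0321]
  panel a [0.0341 0.0345 0.0367 0.0398 0.0543]
  panel l [-0.148   0.1483]
  foot a,l [-0.1326  0.1397] [-0.1575  0.1576]
  bench z 0.0005
  return _methods._mean(a, axis=axis, dtype=dtype,
  ret = ret.dtype.type(ret / rcount)
```

Run:
```python
from h import *
import pickle
D=pickle.load(open('d0.pkl','rb'))
P0=np.array([.284,-.612]);P1=np.array([.566,-.1915]);d=P1-P0;L=np.linalg.norm(d);d/=L
for n in('scene','top'):
    P=cloud(D[n]); q=P[np.isfinite(P[...,2])]
    s=(q[:,:2]-P0)@d; t=(q[:,:2]-P0)@[-d[1],d[0]]
    for a in np.arange(0,.55,.1):
        print(n,round(a,1),[ (round(b,2),np.round(q[(abs(s-a)<.05)&(abs(t-b)<.04),2].max(initial=-1),2)) for b in (-.16,-.08,0,.08,.16,.24)])
```

```text
scene 0.0 [(-0.16, np.float64(0.01)), (-0.08, np.float64(0.35)), (0, np.float64(0.39)), (0.08, np.float64(0.35)), (0.16, np.float64(0.26)), (0.24, np.float64(0.25))]
scene 0.1 [(-0.16, np.float64(0.38)), (-0.08, np.float64(0.38)), (0, np.float64(0.01)), (0.08, np.float64(0.32)), (0.16, np.float64(0.02)), (0.24, np.float64(0.02))]
scene 0.2 [(-0.16, np.float64(0.38)), (-0.08, np.float64(0.38)), (0, np.float64(0.01)), (0.08, np.float64(0.01)), (0.16, np.float64(0.02)), (0.24, np.float64(0.02))]
scene 0.3 [(-0.16, np.float64(0.01)), (-0.08, np.float64(0.01)), (0, np.float64(0.02)), (0.08, np.float64(0.03)), (0.16, np.float64(0.03)), (0.24, np.float64(0.01))]
scene 0.4 [(-0.16, np.float64(0.01)), (-0.08, np.float64(0.01)), (0, np.float64(0.04)), (0.08, np.float64(0.04)), (0.16, np.float64(0.01)), (0.24, np.float64(0.01))]
scene 0.5 [(-0.16, np.float64(0.05)), (-0.08, np.float64(0.04)), (0, np.float64(0.08)), (0.08, np.float64(0.04)), (0.16, np.float64(0.01)), (0.24, np.float64(0.02))]
top 0.0 [(-0.16, np.float64(0.01)), (-0.08, np.float64(0.35)), (0, np.float64(0.5)), (0.08, np.float64(0
[... 178 characters left out ...]
np.float64(0.72)), (0.24, np.float64(0.72))]
top 0.2 [(-0.16, np.float64(0.38)), (-0.08, np.float64(0.38)), (0, np.float64(0.01)), (0.08, np.float64(0.02)), (0.16, np.float64(0.02)), (0.24, np.float64(0.73))]
top 0.3 [(-0.16, np.float64(0.01)), (-0.08, np.float64(0.01)), (0, np.float64(0.02)), (0.08, np.float64(0.03)), (0.16, np.float64(0.03)), (0.24, np.float64(0.01))]
top 0.4 [(-0.16, np.float64(0.01)), (-0.08, np.float64(0.01)), (0, np.float64(0.04)), (0.08, np.float64(0.04)), (0.16, np.float64(0.01)), (0.24, np.float64(0.01))]
top 0.5 [(-0.16, np.float64(0.05)), (-0.08, np.float64(0.04)), (0, np.float64(0.08)), (0.08, np.float64(0.04)), (0.16, np.float64(0.01)), (0.24, np.float64(0.02))]
```

```bash
python3 -m jog '[[0,0,-1,0],[0,0,-1,0]]' -1 30
```

```text
t: 0.32
eef_pos: [0.284, -0.6132, 0.2431]
tool_rot: [0.001, 0.977, 0.215, 0.0]
contact_force: [-0.8, -0.3, 1.2]
gripper_width: 1.0
grasp_force: 0.0
```

```bash
python3 -m jog '[[0,0,-4,0],[0,0,-8,0],[0,0,-12,0],[0,0,-16,0],[0,0,-20,0],[0,0,-20,0],[0,0,-20,0]]' -1 30
```

```text
t: 0.9
eef_pos: [0.2841, -0.6135, 0.4453]
tool_rot: [0.003, 0.977, 0.215, 0.001]
contact_force: [-0.3, 0.5, -0.5]
gripper_width: 0.998
grasp_force: 0.0
```

```bash
python3 -m jog '[[3.2,-2,0,0],[6.4,-4,0,-0.1],[9.8,-6,0,-0.2],[13,-8,0,-0.3],[16.3,-10,0,-0.4],[19.6,-12,0,-0.5],[23,-14,0,-0.6],[26.2,-16,0,-0.7],[29.5,-18,0,-0.8],[32.7,-20,4,-0.9],[36,-22,8,-0.974],[39,-24,12,-0.974],[41.5,-25.5,16,-0.974],[43.2,-26.3,19,-0.974],[43.2,-26.3,23,-0.974],[43.2,-26.3,23,-0.974],[43.2,-26.3,23,-0.974]]' -1 30
python3 - <<'E'
from h import *
c=bot.read_camera('wrist'); save('w1',c['pixels']); P=cloud(c)
hsv=cv2.cvtColor(c['pixels'],cv2.COLOR_RGB2HSV);H,S,V=[hsv[...,i].astype(int) for i in range(3)]
ok=np.isfinite(P[...,2])
q=P[(H>18)&(H<34)&(S>150)&(V>60)&ok&(P[...,2]>.024)&(P[...,2]<.036)]; print(len(q),cv2.minAreaRect((q[:,:2]*1000).astype(np.float32)),np.median(q[:,2]))
q=P[ok&(V<70)&(P[...,2]>.06)&(P[...,2]<.078)&(np.hypot(P[...,0]-.566,P[...,1]+.1915)<.04)]; print(len(q),cv2.minAreaRect((q[:,:2]*1000).astype(np.float32)),np.median(q[:,2]))
o=bot.get_obs(); print(o['eef_pos'].round(4),o['q'].round(2),R.from_quat(np.roll(o['tool_rot'],-1)).as_matrix().round(3))
E
```

```text
t: 2.32
eef_pos: [0.5612, -0.1881, 0.2033]
tool_rot: [-0.006, 0.761, 0.649, -0.003]
contact_force: [-1.5, 0.9, -0.2]
gripper_width: 1.0
grasp_force: 0.0
1633 ((564.7037353515625, -190.767822265625), (100.79844665527344, 150.0112762451172), 80.46687316894531) 0.029496730214603584
1138 ((565.0581665039062, -190.32052612304688), (24.144275665283203, 32.860313415527344), 80.67473602294922) 0.06851458798685417
[ 0.5625 -0.1904  0.2072] [ 0.49  0.4  -0.34  1.76  0.15  1.03 -0.07] [[ 0.16   0.987 -0.009]
 [ 0.987 -0.16   0.003]
 [ 0.002 -0.009 -1.   ]]
```

View pics/w1.png

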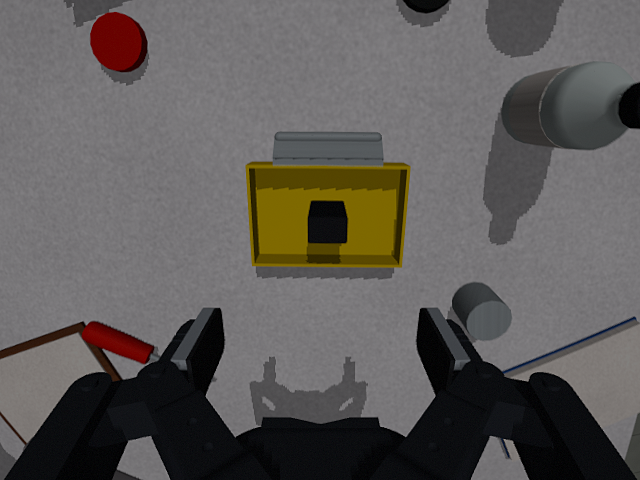

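```bash
python3 -m jog '[[0,0,4,0],[0,0,8,0],[0,0,12,0],[0,0,12,0],[0,0,12,0]]' -1 30
python3 - <<'E'
from h import *
o=bot.get_obs(); p=o['eef_pos'];M=R.from_quat(np.roll(o['tool_rot'],-1)).as_matrix()
print(p.round(4),M.round(3).tolist(),'shift cm',(M.T@(np.array([.565,-.1907,.036])-p)*100).round(2),o['contact_force'].round(2))
E
```

```text
t: 2.78
eef_pos: [0.5645, -0.1934, 0.0919]
tool_rot: [-0.001, 0.763, 0.647, -0.001]
contact_force: [0.5, 0.3, 1.1]
gripper_width: 0.998
grasp_force: 0.0
[ 0.5645 -0.1934  0.0919] [[0.164, 0.987, -0.002], [0.987, -0.164, -0.0], [-0.0, -0.002, -1.0]] shift cm [0.28 0.02 5.59] [0.47 0.32 1.09]
```

```bash
python3 -m jog '[[0.28,0,3,0],[0.28,0,5.0,0],[0.28,0,5.6,0],[0.28,0,5.6,0],[0.28,0,5.6,0]]' -1 30; python3 -m jog '[[0,0,0,0],[0,0,0,0],[0,0,0,0],[0,0,0,0],[0,0,0,0],[0,0,0,0],[0,0,0,0],[0,0,0,0],[0,0,0,0],[0,0,0,0]]' 1 30
```

```text
t: 3.2
eef_pos: [0.5675, -0.1904, 0.0381]
tool_rot: [0.002, 0.763, 0.647, 0.001]
contact_force: [-0.4, 0.5, 0.4]
gripper_width: 0.998
grasp_force: 0.0
t: 4.03
eef_pos: [0.566, -0.1897, 0.036]
tool_rot: [0.0, 0.762, 0.647, 0.0]
contact_force: [-0.8, -0.4, 6.7]
gripper_width: 0.391
grasp_force: 31.8
```

```bash
python3 -m jog '[[0,0,-0.7,0],[0,0,-2,0],[0,0,-4,0],[0,0,-6,0],[0,0,-8,0],[1.2,-0.3,-10,-0.02],[3,-0.8,-12,-0.04],[5.5,-1.4,-13.1,-0.07],[8.2,-2.1,-13.1,-0.1],[10.9,-2.8,-13.1,-0.13],[13.6,-3.5,-13.1,-0.16],[16.3,-4.3,-13.1,-0.2],[19,-5,-13.1,-0.24],[21.7,-5.7,-13.1,-0.28],[24.2,-6.3,-13.1,-0.31],[26.2,-6.8,-13.1,-0.33],[27.5,-7.2,-13.1,-0.34],[27.5,-7.2,-13.1,-0.34],[27.5,-7.2,-13.1,-0.34],[27.5,-7.2,-13.1,-0.34]]' 1 30
cat > look.py <<'E'
import sys
from h import *
# stand frame: panel-face distance 'out', along-rail, z ; rail face measured
mid=np.array([.5238,.183]);th=np.radians(100.2);e=np.array([np.cos(th),np.sin(th)]);ey=np.array([-e[1],e[0]])
def look(name):
    o=bot.get_obs();p=o['eef_pos'];M=R.from_quat(np.roll(o['tool_rot'],-1)).as_matrix()
    d=p[:2]-mid; print('grip out of panel mm',round(28.5-d@e*1000,1),'along',round(d@ey*1000,1),'z grip',round(p[2]*1000+19,1),'yaw',np.degrees(np.arctan2(M[1,0],M[0,0])).round(2),'toolz',M[:,2].round(4),'F',o['contact_force'].round(1),'T',o['torque'].round(2),'w',o['gripper_width'].round(3))
    c=bot.read_camera('scene');P=cloud(c);save(name,cv2.resize(c['pixels'][110:370,280:560],None,fx=2,fy=2,interpolation=cv2.INTER_CUBIC))
    hsv=cv2.cvtColor(c['pixels'],cv2.COLOR_RGB2HSV);H,S,V=[hsv[...,i].astype(int) for i in range(3)]
    m=(H>18)&(H<34)&(S>140)&(V>40)&np.isfinite(P[...,2])&(np.hypot(P[...,0]-p[0],P[...,1]-p[1])<.13)
    q=P[m];a=(q[:,:2]-mid)@e*1000; out=28.5-a; l=(q[:,:2]-mid)@ey*1000; z=q[:,2]*1000
    # side outline of tray: floor points mid-region, fit z vs out plane
    A=np.c_[out,z].astype(np.float32); r=cv2.minAreaRect(A); print('yellow n',len(q),'side rect (out,z)',np.round(r[0],1),np.round(r[1],1),round(r[2],1),'l range',np.percentile(l,[1,99]).round(1))
    return P,c
if __name__=='__main__': look(sys.argv[1])
E
python3 look.py s1
```

```text
t: 5.7
eef_pos: [0.5393, 0.0917, 0.1663]
tool_rot: [0.0, 0.643, 0.766, -0.001]
contact_force: [-0.1, 0.2, -3.0]
gripper_width: 0.395
grasp_force: 30.7Traceback (most recent call last):
  File "look.py", line 15, in <module>
    if __name__=='__main__': look(sys.argv[1])
                             ~~~~^^^^^^^^^^^^^
  File "look.py", line 7, in look
    d=p[:2]-mid; print('grip out of panel mm',round(28.5-d@e*1000,1),'along',round(d@ey*1000,1),'z grip',round(p[2]*1000+19,1),'yaw',np.degrees(np.arctan2(M[1,0],M[0,0])).round(2),'toolz',M[:,2].round(4),'F',o['contact_force'].round(1),'T',o['torque'].round(2),'w',o['gripper_width'].round(3))
                                                                                                                                                                                                                                                                         ^^^^^^^^^^^^^^^^^^^^^^^^
AttributeError: 'float' object has no attribute 'round'
```

```bash
sed -i "s/o\['gripper_width'\].round(3)/round(o['gripper_width'],3)/" look.py; python3 look.py s1
```

```text
grip out of panel mm 121.1 along 0.9 z grip 185.3 yaw 100.02 toolz [-3.0e-04 -1.3e-03 -1.0e+00] F [-0.1  0.2 -3. ] T [-0.03 -0.   -0.01] w 0.395
yellow n 3009 side rect (out,z) [120.7 135.7] [261.9 102.8] 80.1 l range [-75.6  74.9]
```

View pics/s1.png

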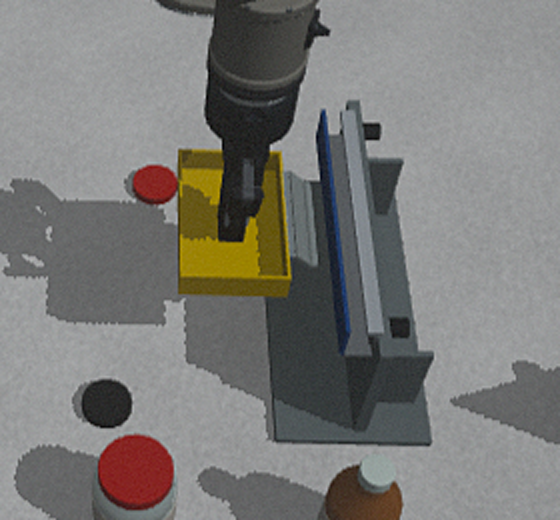

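```bash
python3 -m jog '[[0.5,0,0,0],[1,0,0,0],[1.2,0,0,0],[1.3,0,0,0],[1.4,0,0,0],[1.5,0,0,0],[1.5,0,0,0]]' 1 20
python3 - <<'E'
import numpy as np
for t in range(0,50,5):
    s,c=np.sin(np.radians(t)),np.cos(np.radians(t)); print(t,'fwd',round(73.7-(73.7*c-40.7*s),1),'up',round(73.7*s+40.7*c-40.7,1))
E
```

```text
t: 6.33
eef_pos: [0.5369, 0.1067, 0.1663]
tool_rot: [0.001, 0.642, 0.767, -0.001]
contact_force: [0.8, -4.4, -1.4]
gripper_width: 0.392
grasp_force: 30.9
0 fwd 0.0 up 0.0
5 fwd 3.8 up 6.3
10 fwd 8.2 up 12.2
15 fwd 13.0 up 17.7
20 fwd 18.4 up 22.8
25 fwd 24.1 up 27.3
30 fwd 30.2 up 31.4
35 fwd 36.7 up 34.9
40 fwd 43.4 up 37.9
45 fwd 50.4 up 40.2
```

```bash
python3 -m jog '[[0.13,0,-0.2,0],[0.26,0,-0.4,0],[0.4,0,-0.63,0],[0.5,0,-0.8,0],[0.6,0,-0.92,0],[0.7,0,-1.05,0],[0.82,0,-1.22,0],[0.82,0,-1.22,0]]' 1 20; sed -i 's/^    return P,c/    w=m\&(np.hypot(P[...,0]-p[0],P[...,1]-p[1])<.06); Q=P[w]; Q=np.c_[28.5-(Q[:,:2]-mid)@e*1000,(Q[:,:2]-mid)@ey*1000,Q[:,2]*1000]; best=max((np.polyfit(Q[i,0],Q[i,2],1) for i in (np.random.default_rng(k).choice(len(Q),2) for k in range(400)) if abs(np.diff(Q[i,0]))[0]>15),key=lambda f:(abs(np.polyval(f,Q[:,0])-Q[:,2])<1.5).sum()); print("TILT deg front up",np.degrees(np.arctan(best[0])).round(1))\n    return P,c/' look.py; python3 look.py s2
```

```text
t: 7.0
eef_pos: [0.5352, 0.1159, 0.1788]
tool_rot: [0.0, 0.642, 0.767, -0.0]
contact_force: [0.8, -5.2, -2.5]
gripper_width: 0.398
grasp_force: 30.3
grip out of panel mm 96.6 along 0.6 z grip 197.8 yaw 100.13 toolz [ 2.e-04 -9.e-04 -1.e+00] F [ 0.8 -5.2 -2.5] T [-1.3  -0.32  0.08] w 0.398
yellow n 3038 side rect (out,z) [105.1 132. ] [273.4 112.4] 78.9 l range [-75.9  74.4]
TILT deg front up 9.1
```

```bash
python3 -m jog '[[0.24,0,-0.28,0],[0.48,0,-0.55,0],[0.75,0,-0.8,0],[1.02,0,-1.06,0],[1.3,0,-1.3,0],[1.59,0,-1.51,0],[1.9,0,-1.72,0],[2.2,0,-1.92,0],[2.5,0,-2.1,0],[2.85,0,-2.27,0],[3.2,0,-2.43,0],[3.52,0,-2.57,0],[3.7,0,-2.63,0],[3.95,0,-2.72,0],[3.95,0,-2.72,0],[3.95,0,-2.72,0]]' 1 20;  python3 look.py s3
```

```text
t: 8.38
eef_pos: [0.5281, 0.1557, 0.2059]
tool_rot: [-0.0, 0.642, 0.767, 0.0]
contact_force: [-0.2, -3.2, -1.2]
gripper_width: 0.395
grasp_force: 30.0
grip out of panel mm 56.1 along 0.6 z grip 224.9 yaw 100.16 toolz [ 1.e-04  5.e-04 -1.e+00] F [-0.2 -3.2 -1.2] T [-0.97 -0.11  0.09] w 0.395
yellow n 2839 side rect (out,z) [ 74.5 123.3] [253.2  86.9] 78.9 l range [-75.9  75.1]
TILT deg front up 39.9
```

View pics/s3.png

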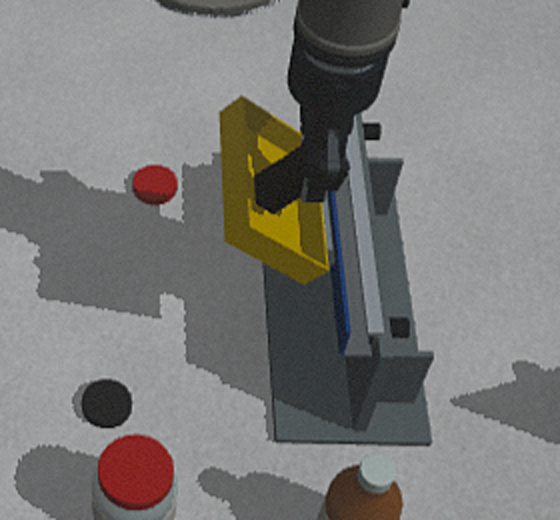

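```bash
python3 -m jog '[[-0.3,0,0,0],[-0.6,0,0,0],[-0.6,0,-1,0],[-0.6,0,-2,0],[-0.6,0,-3,0],[-0.6,0,-3,0],[-0.6,0,-3,0]]' 1 20;  python3 look.py s4
python3 - <<'E'
from look import *
c=bot.read_camera('wrist'); save('w4',c['pixels']); P=cloud(c)
# tray walls / strip in stand coords
Q=np.dstack([28.5-(P[...,:2]-mid)@e*1000,(P[...,:2]-mid)@ey*1000,P[...,2]*1000]); np.save('w4.npy',Q); 
for v in range(0,480,12): print(v,[tuple(np.round(Q[v,u]).tolist()) for u in (250,320,390)])
E
```

```text
t: 9.02
eef_pos: [0.5299, 0.1499, 0.237]
tool_rot: [0.001, 0.642, 0.767, 0.001]
contact_force: [0.2, -0.1, -3.2]
gripper_width: 0.393
grasp_force: 29.9
grip out of panel mm 62.1 along -0.1 z grip 256.0 yaw 100.15 toolz [ 2.5e-03  9.0e-04 -1.0e+00] F [ 0.2 -0.1 -3.2] T [ 0.08  0.03 -0.01] w 0.393
yellow n 2962 side rect (out,z) [ 67.  143.6] [283.8  78.4] 71.6 l range [-76.6  74.1]
TILT deg front up 39.2
0 [(-136.0, 68.0, 1.0), (-136.0, 0.0, -1.0), (-136.0, -68.0, -0.0)]
12 [(-126.0, 68.0, -1.0), (-125.0, 0.0, -2.0), (-126.0, -68.0, -2.0)]
24 [(-114.0, 68.0, 2.0), (-114.0, 0.0, -0.0), (-115.0, -69.0, -1.0)]
36 [(-104.0, 69.0, -0.0), (-103.0, 0.0, 0.0), (-104.0, -69.0, -1.0)]
48 [(-93.0, 70.0, -0.0), (-92.0, 0.0, -0.0), (-93.0, -70.0, -1.0)]
60 [(-82.0, 71.0, -1.0), (-81.0, 0.0, 1.0), (-82.0, -70.0, -1.0)]
72 [(-70.0, 69.0, 9.0), (-69.0, 0.0, 9.0), (-69.0, -69.0, 9.0)]
84 [(-58.0, 70.0, 9.0), (-58.0, 0.0, 10.0), (-58.0, -69.0, 9.0)]
96 [(-47.0, 70.0, 10.0), (-47.0, 0.0, 9.0), (-47.0, -70.0, 11.0)]
108 [(-36.0, 71.0, 8.0), (-35.0, 0.0, 10.0), (-35.0, -71.0, 10.0)]
120 [(-24.0, 72.0, 10.
[... 1304 characters left out ...]
(49.0, -23.0, 283.0)]
360 [(50.0, 23.0, 288.0), (65.0, 0.0, 269.0), (51.0, -22.0, 287.0)]
372 [(50.0, 22.0, 293.0), (67.0, 0.0, 273.0), (50.0, -21.0, 294.0)]
384 [(45.0, 20.0, 304.0), (116.0, 1.0, 225.0), (45.0, -19.0, 304.0)]
396 [(45.0, 19.0, 309.0), (120.0, 1.0, 230.0), (45.0, -18.0, 309.0)]
408 [(45.0, 18.0, 313.0), (124.0, 1.0, 235.0), (46.0, -17.0, 312.0)]
420 [(45.0, 17.0, 316.0), (130.0, 1.0, 238.0), (45.0, -16.0, 317.0)]
432 [(46.0, 17.0, 319.0), (52.0, 0.0, 314.0), (46.0, -16.0, 319.0)]
444 [(46.0, 16.0, 322.0), (52.0, 0.0, 317.0), (45.0, -15.0, 323.0)]
456 [(45.0, 15.0, 326.0), (51.0, 0.0, 321.0), (44.0, -14.0, 326.0)]
468 [(43.0, 14.0, 330.0), (52.0, 0.0, 324.0), (nan, nan, nan)]
```

View pics/w4.png

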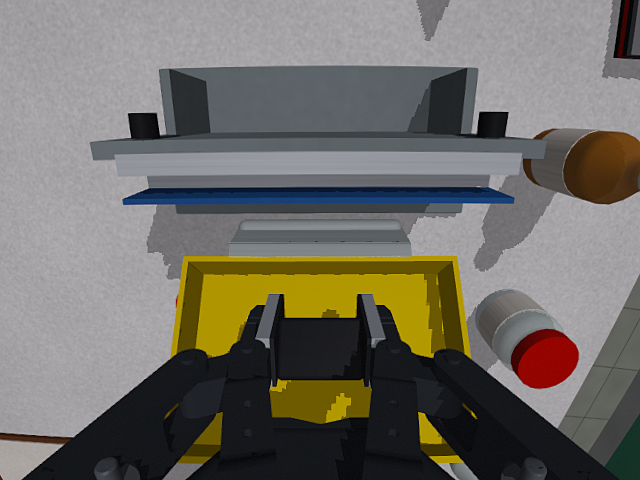

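```bash
python3 -m jog '[[0.6,0,0,0],[1.2,0,0,0],[1.8,0,0,0],[2.2,0,0,0],[2.2,0,0,0],[2.2,0,0,0],[2.2,0,0.4,0],[2.2,0,0.8,0],[2.2,0,1.2,0],[2.2,0,1.2,0]]' 1 20;  python3 look.py s5
```

```text
t: 9.95
eef_pos: [0.5248, 0.1703, 0.2224]
tool_rot: [-0.0, 0.642, 0.767, -0.001]
contact_force: [0.2, -0.3, -3.0]
gripper_width: 0.392
grasp_force: 29.7
grip out of panel mm 41.1 along 1.3 z grip 241.4 yaw 100.11 toolz [-1.8e-03 -8.0e-04 -1.0e+00] F [ 0.2 -0.3 -3. ] T [ 0.04  0.03 -0.01] w 0.392
yellow n 2891 side rect (out,z) [ 49.4 138.8] [264.7  78.6] 71.3 l range [-75.4  75.7]
TILT deg front up 38.8
```

```bash
python3 -m jog '[[0.1,0,0.1,0],[0.1,0,0.3,0],[0.1,0,0.5,0],[0.1,0,0.7,0],[0.1,0,0.9,0],[0.1,0,1.1,0],[0.1,0,1.1,0]]' 1 20
```

```text
t: 10.58
eef_pos: [0.525, 0.1718, 0.2122]
tool_rot: [-0.0, 0.642, 0.767, -0.0]
contact_force: [-0.5, -0.9, -2.6]
gripper_width: 0.39
grasp_force: 29.7
```

```bash
python3 -m jog '[[0,0,0.2,0],[0,0,0.4,0],[0,0,0.6,0],[0,0,0.7,0],[0,0,0.8,0],[0,0,0.8,0]]' 1 20; python3 -m jog '[[0,0,0.1,0],[0,0,0.2,0],[0,0,0.2,0]]' 1 20
```

```text
t: 11.08
eef_pos: [0.5251, 0.1719, 0.2045]
tool_rot: [-0.0, 0.642, 0.767, -0.0]
contact_force: [0.4, 0.2, -3.0]
gripper_width: 0.395
grasp_force: 29.8
t: 11.33
eef_pos: [0.5251, 0.1719, 0.2025]
tool_rot: [-0.0, 0.642, 0.767, -0.0]
contact_force: [-0.3, -0.4, -2.7]
gripper_width: 0.391
grasp_force: 29.8
```

```bash
python3 -m jog '[[0,0,0.1,0],[0,0,0.15,0],[0,0,0.15,0]]' 1 20; python3 -m jog '[[0,0,0.1,0],[0,0,0.1,0]]' 1 20;python3 -m jog '[[0,0,0.1,0],[0,0,0.1,0]]' 1 20
```

```text
t: 11.58
eef_pos: [0.5251, 0.1719, 0.2011]
tool_rot: [-0.0, 0.642, 0.767, -0.0]
contact_force: [0.1, -0.0, -3.4]
gripper_width: 0.398
grasp_force: 29.8
t: 11.75
eef_pos: [0.5251, 0.172, 0.2001]
tool_rot: [-0.0, 0.642, 0.767, -0.0]
contact_force: [-0.9, 0.9, -2.7]
gripper_width: 0.394
grasp_force: 29.8
t: 11.92
eef_pos: [0.5251, 0.1719, 0.199]
tool_rot: [-0.0, 0.642, 0.767, -0.0]
contact_force: [0.2, 0.1, -2.1]
gripper_width: 0.395
grasp_force: 29.8
```

Run:
```python
from look import *
P,c=look('s6')
c=bot.read_camera('wrist'); P=cloud(c)
Q=np.dstack([28.5-(P[...,:2]-mid)@e*1000,(P[...,:2]-mid)@ey*1000,P[...,2]*1000])
for v in range(150,300,6): print(v,np.round(Q[v,320],1),end=' ')
```

```text
grip out of panel mm 39.6 along 0.7 z grip 218.0 yaw 100.14 toolz [-2.e-04 -1.e-04 -1.e+00] F [ 0.2  0.1 -2.1] T [ 0.05  0.02 -0.01] w 0.395
yellow n 2816 side rect (out,z) [ 57.2 122.2] [241.8  84.8] 77.2 l range [-75.8  75. ]
TILT deg front up 39.8
150 [-19.    0.8   8.4] 156 [-13.6   0.8   9.8] 162 [-12.7   0.8  51.6] 168 [-12.6   0.7  89. ] 174 [-12.7   0.7 119.8] 180 [-12.5   0.7 142. ] 186 [-10.6   0.7 151.1] 192 [ -7.5   0.7 152.4] 198 [ -4.5   0.7 154.2] 204 [ -2.3   0.7 159.2] 210 [  1.2   0.7 158.8] 216 [  4.5   0.7 159. ] 222 [  7.9   0.7 158.9] 228 [ 15.6   0.7 145.2] 234 [ 17.2   0.7 152. ] 240 [ 18.1   0.7 159.8] 246 [ 20.2   0.7 163.9] 252 [ 22.5   0.7 167. ] 258 [ 25.3   0.7 168.8] 264 [ 30.2   0.7 165.6] 270 [ 37.9   0.7 156.4] 276 [ 45.3   0.8 148.9] 282 [ 47.4   0.8 153. ] 288 [ 50.9   0.8 154.2] 294 [ 54.    0.8 155.9]
```

```bash
for i in 1 2; do :; done; python3 -m jog '[[0,0,0.05,0],[0,0,0.1,0],[0,0,0.1,0]]' 1 20 | grep -E 'eef|contact'; python3 -m jog '[[0,0,0.05,0],[0,0,0.1,0],[0,0,0.1,0]]' 1 20| grep -E 'eef|contact'; python3 -m jog '[[0,0,0.05,0],[0,0,0.1,0],[0,0,0.1,0]]' 1 20| grep -E 'eef|contact'
```

```text
eef_pos: [0.5251, 0.172, 0.1981]
contact_force: [-0.2, 0.4, -2.6]
eef_pos: [0.5251, 0.1719, 0.1971]
contact_force: [0.2, -0.2, -3.1]
eef_pos: [0.5251, 0.1719, 0.1961]
contact_force: [0.3, 0.6, -3.6]
```

```bash
python3 -m jog '[[0,0,0.05,0],[0,0,0.1,0],[0,0,0.1,0]]' 1 20 | grep -E 'eef|contact'; python3 -m jog '[[0,0,0.05,0],[0,0,0.1,0],[0,0,0.1,0]]' 1 20| grep -E 'eef|contact'; python3 -m jog '[[0,0,0.05,0],[0,0,0.1,0],[0,0,0.1,0]]' 1 20| grep -E 'eef|contact';python3 - <<'E'
from look import *
P,c=look('s7')
c=bot.read_camera('wrist'); P=cloud(c)
Q=np.dstack([28.5-(P[...,:2]-mid)@e*1000,(P[...,:2]-mid)@ey*1000,P[...,2]*1000])
for u in (320,290):
  for v in range(216,290,4): print(v,np.round(Q[v,u],1),end=' ')
  print()
print([ (v,np.round(Q[v,200],1).tolist()) for v in range(225,262,3)])
E
```

```text
eef_pos: [0.5253, 0.1719, 0.1954]
contact_force: [0.1, -0.2, -1.2]
eef_pos: [0.5254, 0.1719, 0.1952]
contact_force: [-3.0, -3.4, 6.0]
eef_pos: [0.5254, 0.1719, 0.1951]
contact_force: [-4.9, -3.0, 14.0]
grip out of panel mm 39.7 along 0.4 z grip 214.1 yaw 100.13 toolz [ 1.e-03 -8.e-04 -1.e+00] F [-4.9 -3.  14. ] T [-0.72  1.36  0.08] w 0.398
yellow n 2803 side rect (out,z) [ 58.7 122.2] [233.9  85.7] 77.8 l range [-76.   74.7]
TILT deg front up 39.0
216 [  3.5   0.3 159.3] 220 [  5.6   0.3 159.7] 224 [  8.1   0.3 158.7] 228 [ 15.6   0.4 141.9] 232 [ 17.    0.4 145.2] 236 [ 17.7   0.4 150.6] 240 [ 18.3   0.4 155.7] 244 [ 18.9   0.4 160.7] 248 [ 21.    0.4 161.2] 252 [ 22.8   0.4 162.7] 256 [ 24.7   0.4 163.9] 260 [ 26.1   0.4 165.9] 264 [ 30.6   0.4 160.9] 268 [ 36.2   0.4 153.7] 272 [ 41.2   0.4 148.5] 276 [ 45.4   0.4 145.2] 280 [ 46.6   0.4 148.3] 284 [ 48.7   0.4 149.4] 288 [ 50.7   0.4 150.9] 
216 [  3.3  16.3 159.8] 220 [  5.5  16.4 159.8] 224 [  7.9  16.5 159.2] 228 [ 15.9  18.3 140.7] 232 [ 17.1  18.  144.8] 236 [ 17.7  17.6 150.3] 240 [ 18.3  17.1 155.6] 244 [ 19.3  16.8 159.5] 248 [ 21.2  16.8 160.5] 252 [ 22.7  16.7 162.9] 256 [ 24.2  16.5 164.9] 260 [ 26.5  16.6 165. ] 264 [ 30.7  17.1 160.7] 268 [ 36.   17.8 154.2] 272 [ 41.5  18.5 147.6] 276 [ 45.   18.8 146. ] 280 [ 46.8  18.7 147.8] 284 [ 48.3  18.5 150.2] 288 [ 50.8  18.6 150.6] 
[(225, [8.5, 65.8, 158.6]), (228, [21.8, 79.9, 121.0]), (231, [23.7, 79.9, 121.6]), (234, [24.4, 78.6, 125.9]), (237, [24.4, 76.5, 132.0]), (240, [24.3, 74.5, 138.0]), (243, [24.7, 73.1, 142.4]), (246, [24.8, 71.5, 147.4]), (249, [24.3, 69.3, 153.8]), (252, [24.3, 67.7, 158.6]), (255, [26.0, 67.8, 158.8]), (258, [25.2, 65.6, 165.3]), (261, [26.9, 65.7, 165.5])]
```

```bash
python3 -m jog '[[0,0,-0.1,0],[0,0,-0.17,0],[-0.1,0,-0.15,0],[-0.2,0,-0.1,0],[-0.3,0,-0.06,0],[-0.42,0,-0.02,0],[-0.42,0,-0.02,0]]' 1 20; python3 -m jog '[[-0.12,0,0.05,0],[-0.24,0,0.1,0],[-0.35,0,0.14,0],[-0.46,0,0.19,0],[-0.46,0,0.19,0]]' 1 20; python3 look.py s8
```

```text
t: 14.2
eef_pos: [0.526, 0.1689, 0.1941]
tool_rot: [-0.0, 0.642, 0.767, 0.001]
contact_force: [-3.9, 0.8, 7.1]
gripper_width: 0.397
grasp_force: 31.0
t: 14.62
eef_pos: [0.527, 0.1642, 0.1922]
tool_rot: [-0.0, 0.642, 0.767, 0.001]
contact_force: [-3.0, 0.4, 5.0]
gripper_width: 0.395
grasp_force: 31.0
grip out of panel mm 47.6 along 0.2 z grip 211.2 yaw 100.16 toolz [ 8.0e-04  1.3e-03 -1.0e+00] F [-3.   0.4  5. ] T [0.3  0.72 0.09] w 0.395
yellow n 2896 side rect (out,z) [ 55.2 123. ] [229.6  85.5] 70.0 l range [-76.3  74.4]
TILT deg front up 31.5
```

```bash
python3 -m jog '[[-0.12,0,0.06,0],[-0.24,0,0.12,0],[-0.35,0,0.17,0],[-0.45,0,0.23,0],[-0.45,0,0.23,0]]' 1 20; python3 -m jog '[[-0.1,0,0.07,0],[-0.2,0,0.14,0],[-0.31,0,0.21,0],[-0.41,0,0.28,0],[-0.41,0,0.28,0]]' 1 20; python3 look.py s9
```

```text
t: 15.08
eef_pos: [0.5279, 0.1596, 0.1898]
tool_rot: [-0.0, 0.642, 0.767, 0.001]
contact_force: [-2.4, 0.0, 5.9]
gripper_width: 0.393
grasp_force: 30.7
t: 15.5
eef_pos: [0.5288, 0.1552, 0.1869]
tool_rot: [0.0, 0.642, 0.767, 0.001]
contact_force: [-1.1, -0.9, 5.0]
gripper_width: 0.392
grasp_force: 30.4
grip out of panel mm 56.8 along 0.1 z grip 205.9 yaw 100.13 toolz [ 1.1e-03  8.0e-04 -1.0e+00] F [-1.1 -0.9  5. ] T [0.15 0.44 0.04] w 0.392
yellow n 2973 side rect (out,z) [ 61.7 115.5] [210.   95.8] 73.1 l range [-76.4  74.3]
TILT deg front up 22.6
```

```bash
python3 -m jog '[[-0.1,0,0.08,0],[-0.2,0,0.15,0],[-0.3,0,0.23,0],[-0.4,0,0.3,0],[-0.4,0,0.3,0]]' 1 20; python3 -m jog '[[-0.09,0,0.09,0],[-0.18,0,0.17,0],[-0.27,0,0.26,0],[-0.36,0,0.34,0],[-0.36,0,0.34,0]]' 1 20; python3 look.py s10
```

```text
t: 15.97
eef_pos: [0.5295, 0.1512, 0.1839]
tool_rot: [0.0, 0.642, 0.767, 0.001]
contact_force: [-1.2, -0.6, 4.9]
gripper_width: 0.397
grasp_force: 30.2
t: 16.38
eef_pos: [0.5302, 0.1474, 0.1803]
tool_rot: [0.0, 0.642, 0.767, 0.001]
contact_force: [-0.5, -0.3, 4.3]
gripper_width: 0.391
grasp_force: 29.9
grip out of panel mm 64.6 along -0.0 z grip 199.3 yaw 100.13 toolz [ 1.2e-03  5.0e-04 -1.0e+00] F [-0.5 -0.3  4.3] T [0.1  0.04 0.06] w 0.391
yellow n 2966 side rect (out,z) [ 70.3 123.5] [228.7 102. ] 76.2 l range [-76.3  74.4]
TILT deg front up 13.3
```

```bash
python3 -m jog '[[-0.09,0,0.1,0],[-0.17,0,0.19,0],[-0.26,0,0.28,0],[-0.34,0,0.37,0],[-0.34,0,0.37,0]]' 1 20; python3 -m jog '[[-0.08,0,0.1,0],[-0.15,0,0.2,0],[-0.23,0,0.3,0],[-0.3,0,0.4,0],[-0.3,0,0.4,0]]' 1 20; python3 look.py s11
```

```text
t: 16.85
eef_pos: [0.5308, 0.144, 0.1765]
tool_rot: [0.0, 0.642, 0.767, 0.001]
contact_force: [0.9, -0.9, 4.3]
gripper_width: 0.395
grasp_force: 29.7
t: 17.27
eef_pos: [0.5312, 0.1409, 0.1723]
tool_rot: [0.0, 0.642, 0.767, 0.0]
contact_force: [2.9, -1.1, 4.8]
gripper_width: 0.393
grasp_force: 29.5
grip out of panel mm 71.3 along 0.1 z grip 191.3 yaw 100.12 toolz [ 9.e-04  2.e-04 -1.e+00] F [ 2.9 -1.1  4.8] T [ 0.09 -0.66 -0.01] w 0.393
yellow n 2973 side rect (out,z) [ 77.3 136.2] [268.9 103.1] 83.2 l range [-76.3  74. ]
TILT deg front up 3.3
```

```bash
python3 -m jog '[[-0.04,0,0.07,0],[-0.08,0,0.14,0],[-0.12,0,0.2,0],[-0.16,0,0.26,0],[-0.16,0,0.26,0]]' 1 20;  python3 look.py s12
```

```text
t: 17.73
eef_pos: [0.5315, 0.1393, 0.1698]
tool_rot: [0.0, 0.642, 0.767, 0.0]
contact_force: [4.7, -1.4, 4.5]
gripper_width: 0.398
grasp_force: 29.5
grip out of panel mm 72.8 along 0.2 z grip 188.8 yaw 100.12 toolz [ 8.e-04  1.e-04 -1.e+00] F [ 4.7 -1.4  4.5] T [-0.03 -0.83  0.03] w 0.398
yellow n 2943 side rect (out,z) [ 75.1 137.5] [253.7 104.2] 73.4 l range [-76.2  74. ]
TILT deg front up 1.2
```

```bash
python3 -m jog '[[-0.02,0.03,0.04,0],[-0.05,0.06,0.08,0],[-0.05,0.06,0.08,0]]' 1 20; python3 -m jog '[[0,0,0,0],[0,0,0,0],[0,0,0,0],[0,0,0,0],[0,0,0,0],[0,0,0,0]]' 0.1 20; python3 look.py s13
```

```text
t: 18.03
eef_pos: [0.5316, 0.1389, 0.1691]
tool_rot: [0.0, 0.642, 0.767, -0.0]
contact_force: [2.0, -1.9, 6.7]
gripper_width: 0.394
grasp_force: 29.8
t: 18.53
eef_pos: [0.5313, 0.1391, 0.1686]
tool_rot: [-0.0, 0.642, 0.767, -0.0]
contact_force: [-0.1, 0.8, 0.7]
gripper_width: 0.452
grasp_force: 0.0
grip out of panel mm 73.0 along 0.4 z grip 187.6 yaw 100.15 toolz [-8.e-04 -2.e-04 -1.e+00] F [-0.1  0.8  0.7] T [0.02 0.01 0.03] w 0.452
yellow n 2827 side rect (out,z) [ 73.4 102.9] [199.3 100.9] 81.6 l range [-76.1  74.1]
TILT deg front up -4.9
```

```bash
python3 -m jog '[[0,0,0,0],[0,0,0,0],[0,0,0,0],[0,0,0,0],[0,0,-0.5,0],[0,0,-1,0],[0,0,-2,0],[0,0,-4,0],[0,0,-6,0],[0,0,-8,0],[-3,0,-10,0],[-6,0,-12,0],[-9,0,-14,0],[-9,0,-14,0],[-9,0,-14,0],[-9,0,-14,0]]' -0.5 20
python3 - <<'E'
from look import *
bot_p=None
c=bot.read_camera('scene');P=cloud(c);save('s14',cv2.resize(c['pixels'][110:370,280:560],None,fx=2,fy=2,interpolation=cv2.INTER_CUBIC))
hsv=cv2.cvtColor(c['pixels'],cv2.COLOR_RGB2HSV);H,S,V=[hsv[...,i].astype(int) for i in range(3)]
ctr=mid-e*.0515
m=(H>18)&(H<34)&(S>140)&(V>40)&np.isfinite(P[...,2])&(np.hypot(P[...,0]-ctr[0],P[...,1]-ctr[1])<.11)&(P[...,2]>.08)
Q=P[m];Q=np.c_[28.5-(Q[:,:2]-mid)@e*1000,(Q[:,:2]-mid)@ey*1000,Q[:,2]*1000]
fl=Q[(abs(Q[:,0]-80)<38)&(abs(Q[:,1])<65)]; f=np.polyfit(fl[:,0],fl[:,2],1); print('floor slope deg',np.degrees(np.arctan(f[0])),'z',np.median(fl[:,2]))
for k in (-60,-30,30,60):
    b=Q[abs(Q[:,1]-k)<8]; print(k,'out',np.percentile(b[:,0],[1,99]).round(1),'z pct',np.percentile(b[:,2],[2,50,98]).round(1))
for o in (30,50,70,90,110,128): b=Q[(abs(Q[:,0]-o)<3)&(abs(Q[:,1])<60)]; print(o,np.round(np.median(b[:,2]),1),len(b))
E
```

```text
t: 19.92
eef_pos: [0.5473, 0.0511, 0.3094]
tool_rot: [0.0, 0.642, 0.767, 0.0]
contact_force: [0.4, 0.4, -0.5]
gripper_width: 0.75
grasp_force: 0.0
floor slope deg -4.852481751779189 z 133.48259859659106
-60 out [ 31.5 130.1] z pct [131.3 152.9 167.5]
-30 out [ 31.9 130.5] z pct [128.5 134.1 162.8]
30 out [ 32.6 130.4] z pct [127.8 134.3 162.2]
60 out [ 32.2 129.5] z pct [128.1 134.4 164.7]
30 145.4 83
50 136.2 148
70 134.7 58
90 132.6 113
110 130.8 152
128 156.0 91
```

View pics/s14.png

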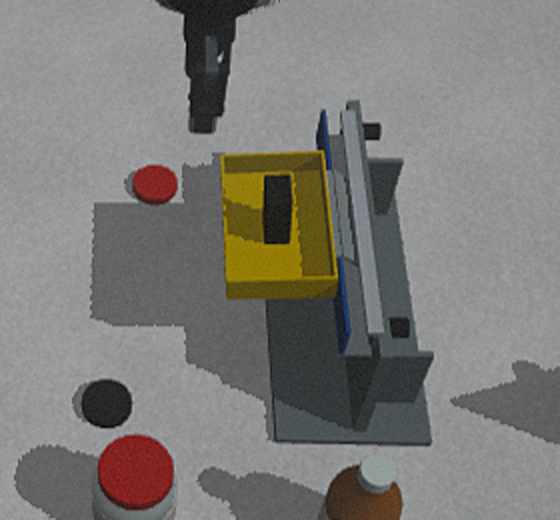

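The tray hangs freely at crop position (280,225). Its strip is in the slot under the keeper, it is centred along the rail, and the gripper is clear. The pucks, jar and amber bottle in this view look unmoved, so I'm handing in.

```bash
python3 -c "
from station import bot
print(bot.hand_in())"
```

```text
the job is handed in; nothing more can be done
None
```

The tray hangs by itself in the middle of the rail (top about 160 mm above the bench), strip under the keeper and front about 5° low by camera, right at the 5° limit; the highest contact force I read was about 17 N, the job took about 20 s, and it is handed in with no verdict shown.

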